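# Fit and hold the screening cover on a receiver chassis

### The arm

A 7-joint arm with a two-finger parallel gripper is mounted at the origin on the work surface. World frame = base frame: x ahead of the robot, y to its left, z up, the work surface at z = 0. Lengths are in m, angles in rad, forces in N, time in s.
With the tool pointing down it reaches from about 0.4 to 0.85 m from the base axis. Payload 6.9 kg.
Tool frame: the origin (TCP) lies on the centre line of the jaws, within the pads' length; the fingertips stand 19 mm ahead of it and the grasp point (between the pads) is the TCP; z points along the fingers, y is the line along which they close (so a half turn about z gives the same grasp; the last joint's range is limited). The gripper opens to 85 mm and grips with 20 to 120 N. Pads are 22 mm wide; open, the fingers measure 114 mm over their backs; the gripper's body (76 mm by 85 mm) begins 54 mm behind the grasp point. The pads swing forward as they close: fully open they stand 13 mm farther back than shut.
Start: joints at [1.433, 0.507, -0.238, 1.5, 0.126, 1.149, -0.155], TCP at [0.15, -0.607, 0.25] pointing down, gripper open.
Joint ranges: [-3.08, 3.08], [-0.24, 2.05], [-1.43, 1.35], [0, 2.5], [-1.52, 4.66], [0.17, 1.96], [-2.89, 2.89]. Speed limits (rad/s): [2.39, 2.39, 3.14, 3.14, 3.14, 3.14, 3.14].

### API

Orientations are given as a unit quaternion [x, y, z, w].
In Python, from bench import manip gives the robot as it stands.
- The arm moves only by the tool step_arm, never from a script. Its argument "moves" is a list of rows, each a list of 5 numbers: the closure, from -1 (fully open) to 1 (shut), then the shift along the tool's x, y, z normalised to -1 to 1, where 1 is 30 cm, then the turn about the tool's z normalised to -1 to 1, where 1 is 90 degrees. A call has 1 to 8 rows; each row is the pose to reach, as a shift and turn from the pose commanded when the call began, along the tool's axes at that moment; what a row does not reach only later rows make up. A row lasts 1/8 s, in which the tool goes at most 62.5 mm and 10.7 degrees, less where a joint would pass 70% of its speed; a pose out of reach is approached as far as the arm can. A call with a number of a shift or a turn outside -1 to 1 is refused whole. A call with a gripper value outside its range is refused whole. The fingers move at their own pace and stop on an object; "force" is the grip in N (left out, the last holds). Time passes only in rows, so rows that repeat a pose let the fingers close. It gives the time, the measured TCP pose, the force, the opening and the grip force at its end, in the units of the state.
- manip.observe(): the state, without advancing time (a new reading comes with each control period).
- manip.capture(name): name is "scene" or "top" or "wrist"; returns (picture, depth): 384x512x3 uint8, red, green, blue; 384x512 float32, m along the optical axis (not along the pixel's ray), 0 where there is no reading.
- manip.camera_params(name): a dict with "intrinsics" (3x3 intrinsics, pixels), "pose" (4x4, takes a point from camera to world coordinates). Camera axes: x right, y up, looking along -z (the intrinsics and any distortion apply to the point x, -y, -z); pixel columns grow to the right and rows downward; lengths in m; the calibration is good to about 2 mm. The wrist camera is an equidistant fisheye: a pixel r from the principal point sees the ray r / f radians off the axis. A picture is of the moment at which its call begins: read the wrist's pose just before it. camera_params takes no time and is no camera call; for the wrist camera it gives the pose at the moment of the call.
- manip.close_job(): hands the job in; it is judged then, once.
The state is a dict: "time": time; "qpos": joint angles; "qd": joint speeds; "joint_efforts": joint torques, N m; "ee_pos": TCP position; "ee_rot": TCP orientation; "force": force on the tool from outside, world axes, zero at the start; "wrist_torque": the same for the moment, N m; "width": finger opening in m; "grip_force": force on a finger pad.
Only numpy, scipy, OpenCV 4.12 (cv2) and the standard library are available. Lean on these libraries where they do the work, as an engineer would, in place of code of your own. Each camera call takes 0.05 s, during which the arm holds its last target. There are 200 camera calls.

### The job

Isolate the receiver chassis by pulling its round cap straight up, all the way out, and leave it out. Then pick up the metal screening cover, slide it over the locating pin on the chassis, square with the sprung seat, until it drops on, and press it fully down against the springs. Finish while still gripping the cover by its bar and keeping it pressed fully down, and leave everything else on the bench where it is.

Things in the scene. Friction and masses are not known exactly. Their poses are not given: they have to be found in the camera images.
- chassis: Fixed grey receiver chassis, a block 124 (x) x 210 (y) x 40 high (z); origin under its centre. On its top deck: the sprung seat with the pin in its middle (45 from the centre towards -y) and the round isolator cap (60 from the centre towards +y).
- pin_tip (a point): Tip of the steel locating pin, upright on the chassis: diameter 10, the top 2.5 tapering to a 5 flat, tip 23 above the deck; axes as the chassis's. It stands in the middle of the sprung seat, a bare aluminium plate 90 (chassis x) x 70 (chassis y) with a clearance hole; the seat's top lies 14 below this point when not pressed.
- seat (a joint): How far the sprung seat plate is pressed down, in m: 0 free, 0.006 fully down. Springs push it up with 4 N at the start of the travel and 10 N when fully down; it springs back when let go. It does not sink under the cover's weight alone.
- isolator (a joint): How far the round isolator cap is pulled up out of the deck, in m: 0 pushed in, 0.014 fully out (stop). It resists with about 5 N of friction and stays where it is left.
- isolator_mid (a point): Centre, half-way up, of the round black isolator cap: upright, diameter 22 (the top 8 flares to 26), 28 high, its underside 6 above the deck when pushed in. The point moves up with the cap. Nothing else stands within 50 of its sides.
- cover_mid (a point): Centre of the loose aluminium screening cover, 21 above its underside; x along its long side, z up. Lies flat, bore down: a plate 84 (x) x 64 (y) x 8 thick with a gripping bar 46 (x) x 26 (y) in its middle, bar top 42 above the underside. Resting on the unpressed seat this point is 7 above the pin tip; pressed fully down, 1 above.
- cover: The same cover; origin in the middle of its underside, at the mouth of a blind bore of diameter 12, 26 deep, that takes the pin. It goes on with its long side along the seat's long side (chassis x), either way round. Mass 0.15 to 0.29 kg.
- dial_knob: Bystander: loose round black tuning knob, diameter 42, 22 high, origin under its centre. Leave it.
- coil: Bystander: loose small copper coil on a white bobbin, diameter 40, 26 high, origin under its centre. Leave it.
- screw_jar: Bystander: small amber jar with a steel lid, diameter 52, 60 high, origin under its centre. Leave it.
- driver: Bystander: screwdriver lying on the bench, 170 long, along its x. Leave it.
- mug: Bystander: white mug, diameter 76, 85 high, origin under its centre. Leave it.
- valve: Bystander: small amber glass valve standing on its black base, diameter 28, 54 high, origin under its centre. Leave it.
Not all that is in view belongs to the job. Leave any brown look-alike of the cover alone.

How it is judged:
On the way, in this order (a step that is already met when the one before it is completed fails the run):
1. the isolator cap is pulled out (at least 11 of 14 mm) (value of joint isolator above 0.011 m), for 0.2 s.
2. the cover has dropped on over the pin, level and square, its underside on the seat (horizontal distance between cover_mid and pin_tip below 0.003 m and angle between cover_mid's own z axis and vertical below 0.06 rad and angle between the x axis of cover_mid and the x axis of pin_tip, either way round below 0.12 rad and z of cover_mid in the frame of pin_tip below 0.009 m), for 0.2 s.
At the end, for the whole second after the job is handed in: Cover on the pin: centre within 3 mm of its axis, tilt under 0.06 rad, square within 0.12 rad (either way round), centre under 4.5 mm above the pin tip, seat down over 3.5 mm of 6; still gripped (finger forces over 12 N in all), cover at rest; isolator cap out by over 11 mm (horizontal distance between cover_mid and pin_tip below 0.003 m and angle between cover_mid's own z axis and vertical below 0.06 rad and angle between the x axis of cover_mid and the x axis of pin_tip, either way round below 0.12 rad and z of cover_mid in the frame of pin_tip below 0.0045 m and value of joint seat above 0.0035 m and value of joint isolator above 0.011 m and contact force between the fingers and cover above 12 N and linear speed of cover below 0.02 m/s); the arm keeps its last pose, push and grip.
It fails at once if a bystander is moved by more than 25 mm (distance of any of dial_knob, coil, screw_jar, driver, mug, valve from where it was at the start of the episode above 0.025 m).
It also fails if it takes over 72 s, if anything falls off the work surface, if the arm or the gripper's body presses on something with over 40 N, if the wrist force passes 120 N, or if a joint passes its speed limit or range.

## Working session

There is one attempt and no reset: what is moved stays moved. The work goes in short steps, Python scripts to look and compute and a tool call to move; the robot and the scene stay as the last step left them, time stands still between calls to the robot, and variables do not carry over. Pictures are saved under pics/ and viewed, at most 10 in all, crops included, and the job is handed in when it is done.

Besides the shell and the picture viewer there is one more tool, called after "Emit:" as a command line: name --pt "numbers of a row" for each row, then --argument value for the rest. step_arm: Moves the arm, as the interface text tells. Its arguments: {"type":"object","properties":{"moves":{"type":"array","items":{"type":"array","items":{"type":"number"}}},"force":{"type":"number"}},"required":["moves"]}

```bash
mkdir -p pics; cat > h.py <<'E'
import numpy as np, cv2
from bench import manip
def grab(n):
    P=manip.camera_params(n); im,d=manip.capture(n); np.savez(f'{n}.npz',im=im,d=d,K=P['intrinsics'],T=P['pose']); return im,d
def cloud(n):
    z=np.load(f'{n}.npz'); d=z['d'];K=z['K'];T=z['T']
    v,u=np.mgrid[:384,:512]; X=np.stack([(u-K[0,2])/K[0,0]*d,-(v-K[1,2])/K[1,1]*d,-d,np.ones_like(d)],-1)
    return z['im'],(X@T.T)[...,:3]
E
python3 - <<'E'
from h import *
for n in('top','scene'):
    im,d=grab(n); cv2.imwrite(f'pics/{n}1.png',cv2.resize(im[...,::-1],(800,600)))
    print(n,np.load(n+'.npz')['T'].round(3).tolist())
print(manip.observe())
E
```

```text
top [[0.003, 0.998, -0.057, 0.469], [-1.0, 0.002, -0.015, -0.025], [-0.014, 0.057, 0.998, 1.617], [0.0, 0.0, 0.0, 1.0]]
scene [[0.563, -0.67, 0.484, 1.0], [0.826, 0.444, -0.346, -0.339], [0.017, 0.595, 0.804, 0.846], [0.0, 0.0, 0.0, 1.0]]
{'time': 0.1, 'qpos': array([ 1.43353351,  0.50823028, -0.23753556,  1.50100924,  0.12569869,
        1.14889981, -0.15481812]), 'qd': array([ 0.00132953, -0.00214768, -0.00081483, -0.00172692,  0.00083947,
       -0.00029654, -0.00025705]), 'joint_efforts': array([-4.96840716e-03, -6.21837473e+01, -2.19489142e+00, -2.50207490e+01,
        1.24132354e-02,  7.83436320e-03, -2.95188897e-05]), 'ee_pos': array([ 0.15007492, -0.60629382,  0.24953946]), 'ee_rot': array([ 9.92642384e-01,  1.21080507e-01, -1.07273381e-04, -7.71966977e-04]), 'force': array([ 0.41426946, -0.1720004 ,  0.0347585 ]), 'wrist_torque': array([-6.66186199e-03,  4.55470305e-02, -6.16295003e-05]), 'grip_force': 0.0, 'width': 0.08540282837451989}
```

View pics/top1.png

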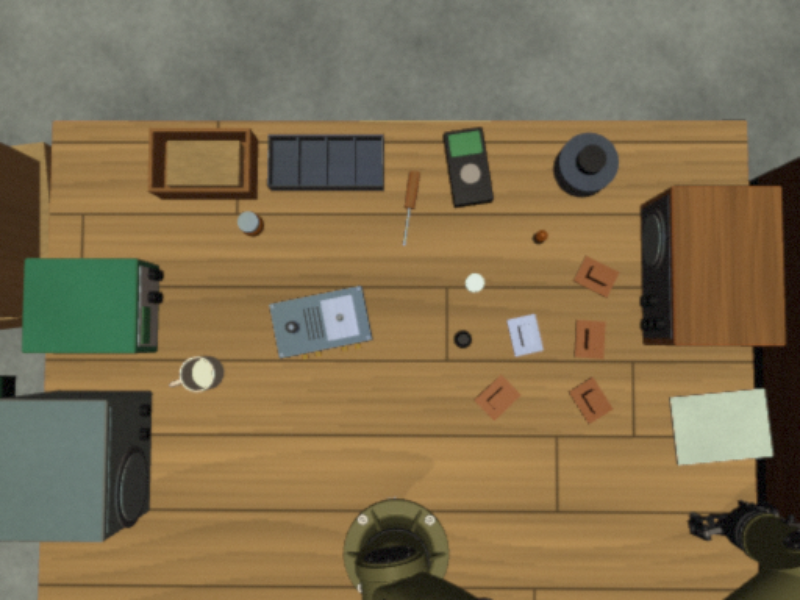

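View pics/scene1.png

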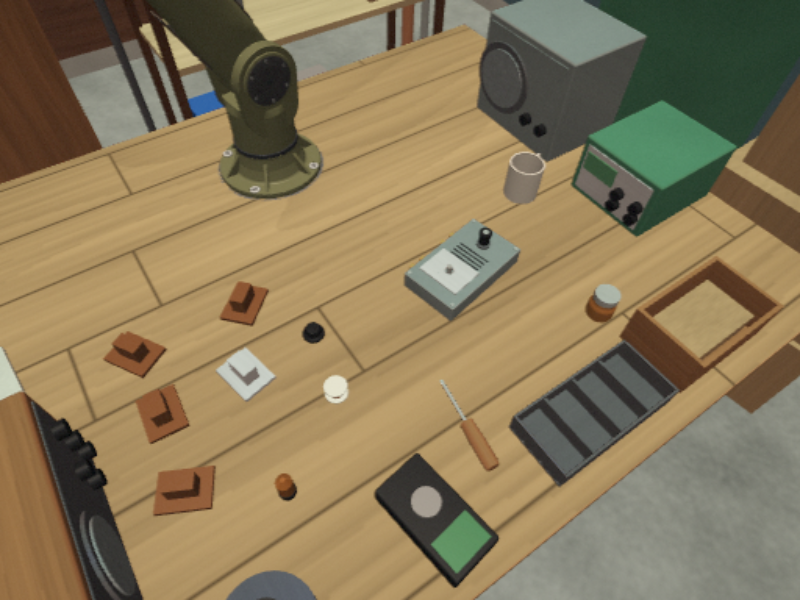

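The top view shows the chassis at (320,322), with the cap at (292,327) and the seat and pin at (340,317). Cover candidates are the silver one at (525,335) and brown ones at (596,276), (590,338), (590,400) and (497,398). Only the silver one fits "aluminium", and I'll confirm that in a crop. The knob (463,339) and coil (475,283) are nearby.

```bash
python3 - <<'E'
from h import *
def rect(p): 
    c,s,a=cv2.minAreaRect((p[:,:2]*1000).astype(np.float32)); return np.round(c,1),np.round(s,1),round(a,1),len(p)
for n in('top','scene'):
    im,X=cloud(n); hsv=cv2.cvtColor(im,cv2.COLOR_RGB2HSV).astype(int)
    x,y,z=X[...,0],X[...,1],X[...,2]
    ch=(abs(x-.475)<.12)&(abs(y-.16)<.2)
    for nm,m in dict(table=(abs(z)<.01)&(abs(x-.4)<.1)&(abs(y)<.1),deck=ch&(z>.032)&(z<.047),cap=ch&(z>.065)&(z<.09)).items():
        if m.sum()>3: print(n,nm,rect(X[m]),np.median(z[m]).round(4),X[m].mean(0).round(4))
    if n=='top': # silver region around (525,335)*.64
        cu,cv=336,214
        print('px',X[cv,cu], X[203,217], X[209,187])
        c0=X[cv,cu]
    near=(np.hypot(x-c0[0],y-c0[1])<.075)&(hsv[...,1]<80)
    for nm,m in dict(plate=near&(z>.003)&(z<.016),bar=near&(z>.034)&(z<.05),all=near&(z>0.003)).items():
        if m.sum()>3: print(n,nm,rect(X[m]),np.median(z[m]).round(4),X[m].mean(0).round(4))
im=np.load('scene.npz')['im']
a=cv2.resize(im[200:270,125:225],(500,350),interpolation=3)
t=np.load('top.npz')['im']; b=cv2.resize(t[175:235,155:255],(583,350),interpolation=3)
c=cv2.resize(t[190:240,305:365],(420,350),interpolation=3)
cv2.imwrite('pics/c.png',cv2.resize(np.vstack([cv2.resize(np.hstack([a,c]),(780,297)),cv2.resize(b,(780,300))])[...,::-1],(780,597)))
E
```

```text
top table (array([399.7,   0.4]), array([199.8, 198.4]), 0.1, 3100) -0.0004 [ 0.3971 -0.0033 -0.0004]
top deck (array([507. , 170.9]), array([131.1, 210.5]), 11.3, 1697) 0.0402 [0.5083 0.1774 0.0403]
top cap (array([502.2, 183.4]), array([ 24., 119.]), 4.0, 50) 0.0765 [0.4993 0.2257 0.0761]
px [ 0.46853705 -0.02547176  1.61736356] [0.51809983 0.12483645 0.06861554] [0.49725335 0.22441218 0.0814402 ]
top all (array([468.5, -25.5]), array([0., 0.]), 0.0, 290) 1.6174 [ 0.4685 -0.0255  1.6174]
scene table (array([400.,   0.]), array([199.9, 200. ]), 0.0, 3024) 0.0007 [ 0.4009 -0.0081  0.0008]
scene deck (array([508.8, 169. ]), array([124.9, 211.8]), 11.6, 1584) 0.0408 [0.5148 0.1699 0.0406]
scene cap (array([497. , 227.2]), array([24.3, 23.7]), 33.5, 55) 0.0764 [0.4981 0.2262 0.0755]
```

View pics/c.png

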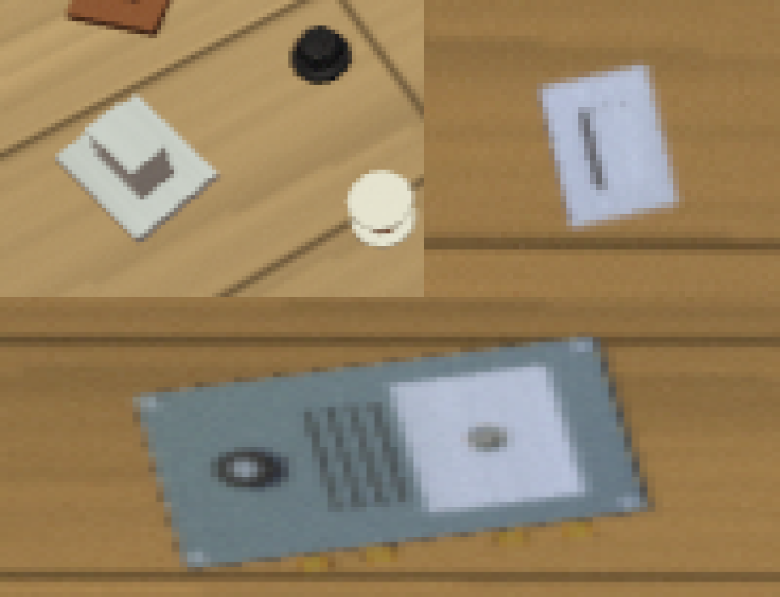

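The crop confirms it: the silver cover with a bar, at (525,335), is the only aluminium one. The deck fit gives a chassis yaw of about 11.4° and a centre of about (508,170) mm, and its size and height agree with the description. Next I'll measure the cover outline and plan the approach to the cap.

```bash
cat >> h.py <<'E'
from scipy.spatial.transform import Rotation as R
def to(p,yaw,start=None):
    "shift/turn (normalised) from measured pose to p with tool-x yaw (deg)"
    s=manip.observe(); M=R.from_quat(s['ee_rot']).as_matrix(); y0=np.degrees(np.arctan2(M[1,0],M[0,0]))
    d=M.T@(np.array(p)-s['ee_pos'])/.3
    print('at',s['ee_pos'].round(4),'yaw',round(y0,2),'shift',d.round(4),'turn',round(((y0-yaw+180)%360-180)/90,4),'t',s['time'])
def ray(n,uv,zz):
    z=np.load(f'{n}.npz');K=z['K'];T=z['T'];uv=np.asarray(uv,float)
    D=np.stack([(uv[:,0]-K[0,2])/K[0,0],-(uv[:,1]-K[1,2])/K[1,1],-np.ones(len(uv))],-1)@T[:3,:3].T
    o=T[:3,3]; return o+D*((zz-o[2])/D[:,2])[:,None]
E
python3 - <<'E'
from h import *
for n,(u0,u1,v0,v1),zz in (('top',(315,355,195,235),.008),('top',(200,235,185,225),.049),('scene',(130,190,215,265),.008),('scene',(260,315,150,195),.049)):
    im=np.load(n+'.npz')['im']; h=cv2.cvtColor(im,cv2.COLOR_RGB2HSV)
    m=((h[...,1]<45)&(h[...,2]>140)).astype(np.uint8); w=np.zeros_like(m); w[v0:v1,u0:u1]=m[v0:v1,u0:u1]
    c=max(cv2.findContours(w,0,1)[0],key=cv2.contourArea)[:,0]
    P=ray(n,c,zz); r=cv2.minAreaRect((P[:,:2]*1000).astype(np.float32)); print(n,zz,len(c),np.round(r[0],1),np.round(r[1],1),round(r[2],2))
im=np.load('top.npz')
to((.5,-.25,.25),12); to((.497,.2275,.25),12)
E
```

```text
top 0.008 80 [ 482.5 -285.7] [84.5 65.6] 12.67
top 0.049 90 [519.  126.5] [93.6 74.7] 11.83
scene 0.008 76 [ 479.  -286.4] [87.  64.1] 13.04
scene 0.049 144 [515.7 154.6] [119.6 184.3] 11.67
at [ 0.1501 -0.6063  0.2495] yaw 13.91 shift [ 1.4177e+00 -8.7240e-01 -2.0000e-04] turn 0.0212 t 0.1
at [ 0.1501 -0.6063  0.2495] yaw 13.91 shift [ 1.7906e+00 -2.4198e+00  2.2000e-03] turn 0.0212 t 0.1
```

Emit:
step_arm --pt "-1 0.65 -0.55 0 0" --pt "-1 0.65 -0.55 0 0" --pt "-1 0.65 -0.55 0 0" --pt "-1 0.65 -0.55 0 0" --pt "-1 0.8 -1 0 0.02" --pt "-1 0.8 -1 0 0.02" --pt "-1 0.8 -1 0 0.02" --pt "-1 0.8 -1 0 0.02" --force 60

```text
time: 1.1
ee_pos: [0.3112, -0.2563, 0.2505]
ee_rot: [0.994, 0.107, -0.0, 0.0]
force: [-0.5, -1.4, 0.1]
width: 0.0857
grip_force: 0.0
```

```bash
python3 -c "
from h import *
to((.497,.2275,.2),12)"
```

```text
at [ 0.3112 -0.2563  0.2505] yaw 12.29 shift [ 0.9486 -1.4438  0.1678] turn 0.0033 t 1.1
```

Emit:
step_arm --pt "-1 0.7 -1 0.17 0" --pt "-1 0.7 -1 0.17 0" --pt "-1 0.7 -1 0.17 0" --pt "-1 0.7 -1 0.17 0" --pt "-1 0.7 -1 0.17 0" --pt "-1 0.7 -1 0.17 0" --pt "-1 0.7 -1 0.17 0"

```text
time: 1.98
ee_pos: [0.4552, 0.0835, 0.1985]
ee_rot: [0.994, 0.108, 0.0, -0.001]
force: [0.4, -0.7, 0.4]
width: 0.0854
grip_force: 0.0
```

```bash
python3 -c "
from h import *
to((.497,.2275,.16),12)"
```

```text
at [0.4552 0.0835 0.1985] yaw 12.44 shift [ 0.2394 -0.4384  0.1299] turn 0.0049 t 1.975
```

Emit:
step_arm --pt "-1 0.24 -0.44 0.13 0" --pt "-1 0.24 -0.44 0.13 0" --pt "-1 0.24 -0.44 0.13 0" --pt "-1 0.24 -0.44 0.13 0" --pt "-1 0.24 -0.44 0.13 0"

```text
time: 2.6
ee_pos: [0.4967, 0.2215, 0.1599]
ee_rot: [0.995, 0.104, -0.0, 0.001]
force: [0.3, -0.1, -0.1]
width: 0.0853
grip_force: 0.0
```

```bash
python3 - <<'E'
from h import *
im,d=grab('wrist'); z=np.load('wrist.npz'); print(z['K'],z['T'].round(3))
to((.497,.2275,.064),12)
cv2.imwrite('pics/w1.png',cv2.resize(im[...,::-1],(800,600)))
E
```

```text
[[297.31863964   0.         256.1582065 ]
 [  0.         297.31863964 189.38763287]
 [  0.           0.           1.        ]] [[ 0.208  0.928  0.309  0.577]
 [-0.978  0.196  0.067  0.237]
 [ 0.002 -0.316  0.949  0.285]
 [ 0.     0.     0.     1.   ]]
at [0.4967 0.2213 0.1602] yaw 11.95 shift [ 0.0056 -0.0203  0.3206] turn -0.0005 t 2.65
```

View pics/w1.png

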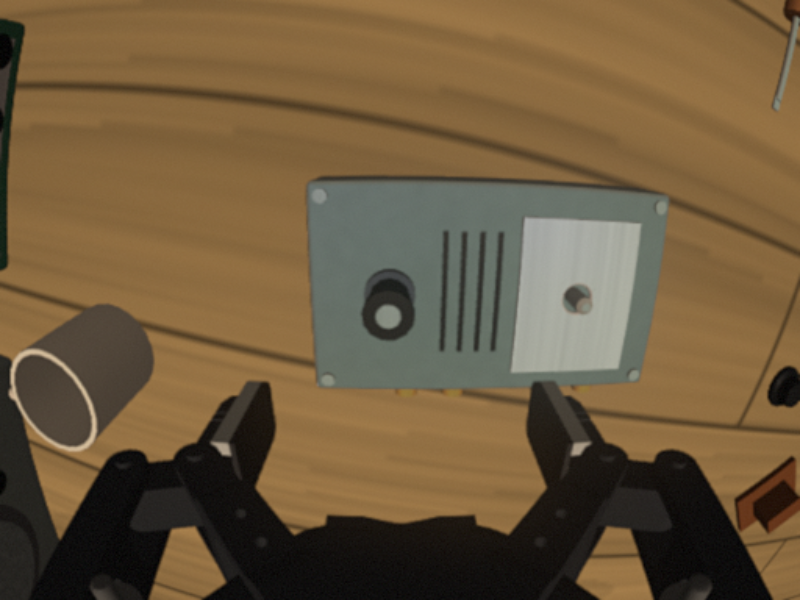

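The wrist view shows the cap top at (388,316), the pin tip at about (586,306), and the seat corners at (525,217), (641,224), (619,373) and (511,373).

```bash
cat >> h.py <<'E'
def fray(uv,zz,f='wrist.npz'):
    z=np.load(f);K=z['K'];T=z['T'];uv=np.asarray(uv,float)
    p=(uv-K[:2,2])/K[0,0]; th=np.linalg.norm(p,axis=1); e=p/th[:,None]
    D=np.stack([np.sin(th)*e[:,0],-np.sin(th)*e[:,1],-np.cos(th)],-1)@T[:3,:3].T
    o=T[:3,3]; return o+D*((np.asarray(zz)-o[2])/D[:,2])[:,None]
E
python3 - <<'E'
from h import *
s=.64
P=fray(np.array([(388,316),(586,306),(525,217),(641,224),(619,373),(511,373)])*s,[.074,.063,.049,.049,.049,.049])*1000
print(P.round(1)); c=P[2:].mean(0); print('seat',c,[np.linalg.norm(P[2+i]-P[2+(i+1)%4])for i in range(4)])
v=P[2]-P[5]+P[3]-P[4]; print('yaw',np.degrees(np.arctan2(v[1],v[0]))); v=P[0]-P[1];print(np.linalg.norm(v),np.degrees(np.arctan2(-v[0],v[1])))
E
```

```text
[[497.2 226.1  74. ]
 [519.9 123.1  63. ]
 [556.3 165.9  49. ]
 [570.   97.2  49. ]
 [479.1  77.1  49. ]
 [467.3 147.6  49. ]]
seat [518.17468523 121.93944679  49.        ] [np.float64(70.05748753673439), np.float64(93.11014381405052), np.float64(71.48448830514444), np.float64(90.88581024090284)]
yaw 12.02312941663706
106.07878121576938 12.447069805390514
```

Emit:
step_arm --pt "-1 0.005 -0.018 0.1 0" --pt "-1 0.005 -0.018 0.2 0" --pt "-1 0.005 -0.018 0.28 0" --pt "-1 0.005 -0.018 0.32 0" --pt "1 0.005 -0.018 0.32 0" --pt "1 0.005 -0.018 0.32 0" --pt "1 0.005 -0.018 0.32 0" --pt "1 0.005 -0.018 0.32 0"

```text
time: 3.65
ee_pos: [0.4973, 0.2279, 0.0651]
ee_rot: [0.994, 0.105, 0.001, 0.001]
force: [1.5, -5.1, 5.1]
width: 0.0233
grip_force: 58.4
```

Emit:
step_arm --pt "1 0 0 0 0" --pt "1 0 0 0 0" --pt "1 0 0 0 0"

```text
time: 4.03
ee_pos: [0.4973, 0.2279, 0.065]
ee_rot: [0.994, 0.105, 0.001, 0.001]
force: [1.0, -4.8, 3.8]
width: 0.0233
grip_force: 58.4
```

Emit:
step_arm --pt "1 0 0 -0.015 0" --pt "1 0 0 -0.03 0" --pt "1 0 0 -0.04 0" --pt "1 0 0 -0.046 0" --pt "1 0 0 -0.048 0" --pt "1 0 0 -0.048 0"

```text
time: 4.78
ee_pos: [0.4972, 0.2279, 0.0781]
ee_rot: [0.994, 0.105, -0.0, 0.001]
force: [4.2, -3.4, -7.4]
width: 0.0231
grip_force: 59.5
```

Emit:
step_arm --pt "1 0 0 -0.006 0" --pt "1 0 0 -0.006 0" --pt "1 0 0 -0.006 0"

```text
time: 5.15
ee_pos: [0.4971, 0.2278, 0.0784]
ee_rot: [0.994, 0.105, -0.001, 0.001]
force: [8.4, -1.7, -23.4]
width: 0.0231
grip_force: 61.2
```

Emit:
step_arm --pt "-0.3 0 0 0 0" --pt "-1 0 0 0 0" --pt "-1 0 0 0 0" --pt "-1 0 0 0 0" --pt "-1 0 0 -0.1 0" --pt "-1 0 0 -0.25 0" --pt "-1 0 0 -0.4 0" --pt "-1 0 0 -0.4 0"

```text
time: 6.15
ee_pos: [0.4979, 0.2306, 0.2041]
ee_rot: [0.994, 0.105, 0.003, -0.001]
force: [0.3, 0.1, -0.0]
width: 0.0851
grip_force: 0.0
```

```bash
python3 - <<'E'
from h import *
im,d=grab('scene'); _,X=cloud('scene'); x,y,z=X[...,0],X[...,1],X[...,2]
m=(np.hypot(x-.497,y-.2265)<.02)&(z>.055)&(z<.1); print(m.sum(),np.percentile(z[m],[50,75,95]))
to((.481,-.286,.16),12.8)
E
```

```text
85 [0.08702012 0.08908189 0.09063609]
at [0.4971 0.2298 0.2021] yaw 12.1 shift [-0.4134  1.6699  0.1379] turn -0.0078 t 6.2
```

The cap is at its stop, with its top at 88 mm (it was 74). On to the cover.

Emit:
step_arm --pt "-1 -0.25 1 0 0" --pt "-1 -0.25 1 0 0" --pt "-1 -0.25 1 0 0" --pt "-1 -0.25 1 0 0" --pt "-1 -0.25 1 0 0" --pt "-1 -0.25 1 0 0" --pt "-1 -0.25 1 0 0"

```text
time: 7.08
ee_pos: [0.4856, -0.0793, 0.1996]
ee_rot: [0.994, 0.105, -0.001, -0.001]
force: [0.5, 0.5, 0.2]
width: 0.0853
grip_force: 0.0
```

```bash
python3 -c "
from h import *
to((.481,-.286,.18),12.8)"
```

```text
at [ 0.4856 -0.0793  0.1996] yaw 12.09 shift [-0.1592  0.6707  0.0647] turn -0.0079 t 7.075
```

Emit:
step_arm --pt "-1 -0.16 0.67 0.06 -0.008" --pt "-1 -0.16 0.67 0.06 -0.008" --pt "-1 -0.16 0.67 0.06 -0.008" --pt "-1 -0.16 0.67 0.06 -0.008" --pt "-1 -0.16 0.67 0.06 -0.008" --pt "-1 -0.16 0.67 0.06 -0.008" --pt "-1 -0.16 0.67 0.06 -0.008"

```text
time: 7.95
ee_pos: [0.4822, -0.2839, 0.1829]
ee_rot: [0.994, 0.114, 0.0, -0.0]
force: [0.8, -0.4, -0.2]
width: 0.0852
grip_force: 0.0
```

```bash
python3 - <<'E'
from h import *
im,d=grab('wrist')
to((.481,-.286,.18),12.8)
cv2.imwrite('pics/w2.png',cv2.resize(im[70:310,100:420][...,::-1],(800,600),interpolation=2))
E
```

```text
at [ 0.482  -0.2843  0.1829] yaw 13.0 shift [-0.0045  0.0047  0.0096] turn 0.0022 t 8.0
```

View pics/w2.png

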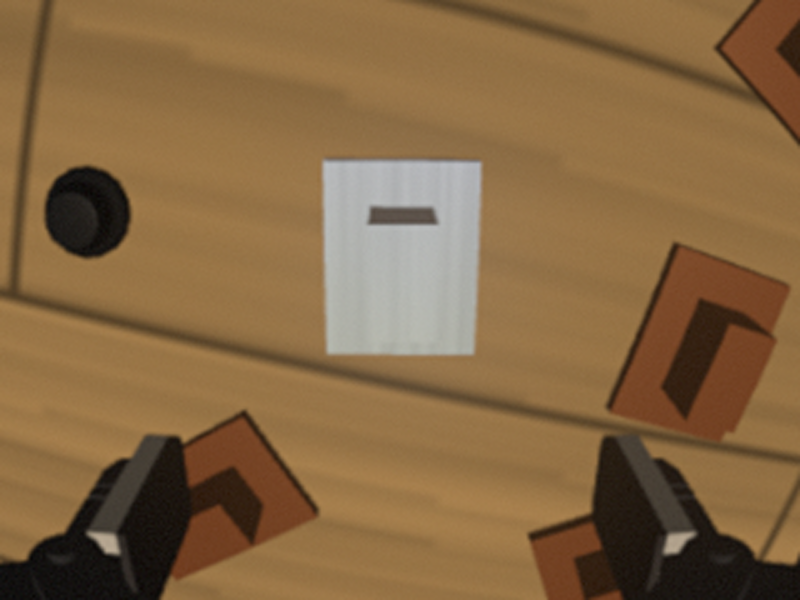

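Corners of the cover plate in the crop are (322,159), (481,161), (475,354) and (327,354).

```bash
python3 - <<'E'
from h import *
P=fray(np.array([(322,159),(481,161),(475,354),(327,354)])/2.5+[100,70],.008)*1000
c=P.mean(0); print(P.round(1),c,[np.linalg.norm(P[i]-P[(i+1)%4]).round(1)for i in range(4)])
v=P[0]-P[3]+P[1]-P[2]; y=np.degrees(np.arctan2(v[1],v[0])); print('yaw',y)
to((c[0]/1000,c[1]/1000,.033),y)
E
```

```text
[[ 517.  -248.7    8. ]
 [ 530.9 -311.7    8. ]
 [ 448.7 -331.     8. ]
 [ 434.1 -267.9    8. ]] [ 482.67549578 -289.84029353    8.        ] [np.float64(64.6), np.float64(84.5), np.float64(64.8), np.float64(85.2)]
yaw 13.12520252669711
at [ 0.482  -0.2843  0.1829] yaw 13.0 shift [-0.0022  0.0185  0.4996] turn -0.0014 t 8.0
```

Emit:
step_arm --pt "-1 0 0.016 0.15 0" --pt "-1 0 0.016 0.3 0" --pt "-1 0 0.016 0.42 0" --pt "-1 0 0.016 0.5 0" --pt "-1 0 0.016 0.5 0" --pt "1 0 0.016 0.5 0" --pt "1 0 0.016 0.5 0" --pt "1 0 0.016 0.5 0" --force 80

```text
time: 9.0
ee_pos: [0.4828, -0.2912, 0.0335]
ee_rot: [0.994, 0.112, 0.001, 0.0]
force: [1.1, 2.4, 5.0]
width: 0.0321
grip_force: 3.8
```

Emit:
step_arm --pt "1 0 0 0 0" --pt "1 0 0 0 0" --pt "1 0 0 0 0"

```text
time: 9.38
ee_pos: [0.4829, -0.2911, 0.0335]
ee_rot: [0.994, 0.112, 0.001, 0.0]
force: [-1.2, 0.6, 7.9]
width: 0.0249
grip_force: 80.0
```

```bash
python3 -c "
from h import *
to((.5,-.28,.2),13)"
```

```text
at [ 0.4829 -0.2911  0.0335] yaw 12.82 shift [ 0.0644 -0.0229 -0.5548] turn -0.002 t 9.375
```

Emit:
step_arm --pt "1 0 0 -0.08 0" --pt "1 0 0 -0.2 0" --pt "1 0 0 -0.35 0" --pt "1 0 0 -0.45 0" --pt "1 0.05 -0.2 -0.45 0" --pt "1 0.1 -0.4 -0.45 0" --pt "1 0.15 -0.55 -0.45 0" --pt "1 0.15 -0.55 -0.45 0"

```text
time: 10.38
ee_pos: [0.49, -0.1155, 0.1681]
ee_rot: [0.993, 0.115, 0.001, -0.001]
force: [0.0, -0.9, -1.2]
width: 0.0248
grip_force: 79.2
```

```bash
python3 -c "
from h import *
to((.518,.05,.16),12)
print(manip.observe()['width'],manip.observe()['force'])"
```

```text
at [ 0.49   -0.1155  0.1681] yaw 13.24 shift [ 0.2171 -0.5156  0.0279] turn 0.0138 t 10.375
0.024815169777988783 [ 0.03489372 -0.8632155  -1.19814996]
```

Emit:
step_arm --pt "1 0.1 -0.2 0.03 0" --pt "1 0.2 -0.4 0.03 0.012" --pt "1 0.2 -0.44 0.03 0.012" --pt "1 0.2 -0.44 0.03 0.012" --pt "1 0.2 -0.44 0.03 0.012"

```text
time: 11.0
ee_pos: [0.5187, 0.0199, 0.1583]
ee_rot: [0.995, 0.101, -0.0, 0.001]
force: [-0.3, -0.4, -1.0]
width: 0.0248
grip_force: 79.4
```

```bash
python3 - <<'E'
from h import *
im,d=grab('wrist')
to((.518,.125,.12),12)
cv2.imwrite('pics/w3.png',cv2.resize(im[90:330,80:400][...,::-1],(800,600),interpolation=2))
E
```

```text
at [0.5188 0.0197 0.1584] yaw 11.59 shift [ 0.0682 -0.3446  0.1274] turn -0.0045 t 11.05
```

View pics/w3.png

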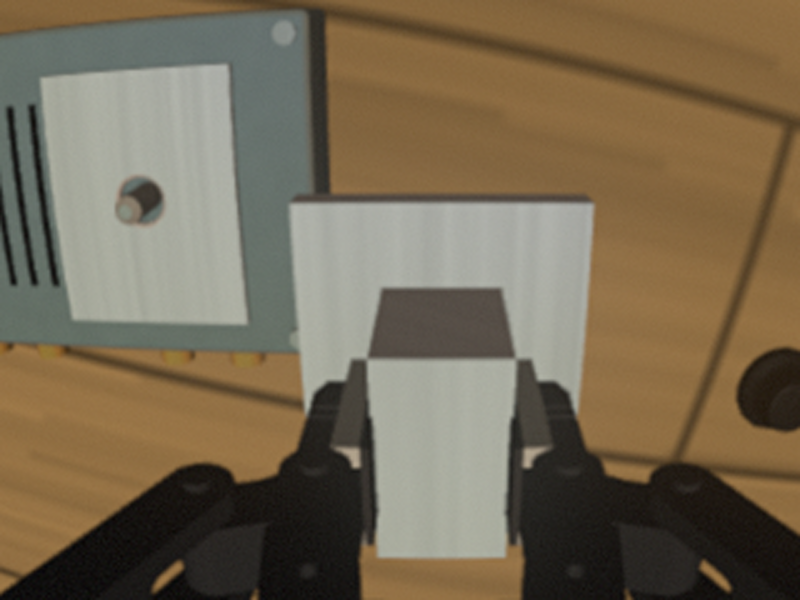

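Seat corners in this crop are (40,77), (229,65), (247,324) and (72,320), with the pin tip at (127,210). The far edge of the cover runs (290,204)–(593,203), and the bar top corners are (368,358), (516,358), (506,557) and (376,557).

```bash
python3 - <<'E'
from h import *
px=lambda a:np.array(a)/2.5+[80,90]
S=fray(px([(40,77),(229,65),(247,324),(72,320)]),.049)*1000; T=fray(px([(127,210)]),.063)*1000
print('seat',S.mean(0),[np.linalg.norm(S[i]-S[(i+1)%4]).round(1)for i in range(4)],'tip',T)
v=S[0]-S[3]+S[1]-S[2];print('yaw',np.degrees(np.arctan2(v[1],v[0])))
C=fray(px([(290,204),(593,203)]),.1329)*1000; B=fray(px([(368,358),(516,358),(506,557),(376,557)]),.1669)*1000
v=C[1]-C[0]; a=np.arctan2(v[0],-v[1]); print('cover yaw',np.degrees(a),np.linalg.norm(v),'centre',C.mean(0)-42*np.array([np.cos(a),np.sin(a),0]))
print('bar',B.mean(0),[np.linalg.norm(B[i]-B[(i+1)%4]).round(1)for i in range(4)])
C=fray(px([(383,289),(502,289)]),.1329)*1000; print('bar foot far centre',C.mean(0)-23*np.array([np.cos(a),np.sin(a),0]))
E
```

```text
seat [518.74960844 123.78362411  49.        ] [np.float64(70.6), np.float64(90.1), np.float64(70.3), np.float64(90.8)] tip [[519.81263564 122.93658094  63.        ]]
yaw 11.430991374285565
cover yaw 11.816558966249268 64.17059858867744 centre [518.94788189  18.15841565 132.9       ]
bar [518.67161893  18.31877773 166.9       ] [np.float64(25.9), np.float64(46.6), np.float64(26.7), np.float64(46.6)]
bar foot far centre [518.6614492   17.93759241 132.9       ]
```

```bash
python3 -c "
from h import *
to((.519,.125,.104),11.7)"
```

```text
at [0.5188 0.0197 0.1584] yaw 11.59 shift [ 0.0715 -0.344   0.1807] turn -0.0012 t 11.05
```

Emit:
step_arm --pt "1 0.03 -0.15 0 0" --pt "1 0.07 -0.3 0 0" --pt "1 0.0715 -0.344 0.05 0" --pt "1 0.0715 -0.344 0.12 0" --pt "1 0.0715 -0.344 0.18 0" --pt "1 0.0715 -0.344 0.18 0" --pt "1 0.0715 -0.344 0.18 0"

```text
time: 11.92
ee_pos: [0.5194, 0.1265, 0.1051]
ee_rot: [0.995, 0.102, 0.0, 0.0]
force: [0.2, 1.2, -2.0]
width: 0.0248
grip_force: 79.3
```

```bash
python3 - <<'E'
from h import *
to((.519,.125,.0825),11.7)
im,d=grab('wrist'); cv2.imwrite('pics/w4.png',cv2.resize(im[90:330,80:400][...,::-1],(800,600),interpolation=2))
E
```

```text
at [0.5194 0.1265 0.1051] yaw 11.66 shift [-0.0023  0.0046  0.0752] turn -0.0004 t 11.925
```

View pics/w4.png

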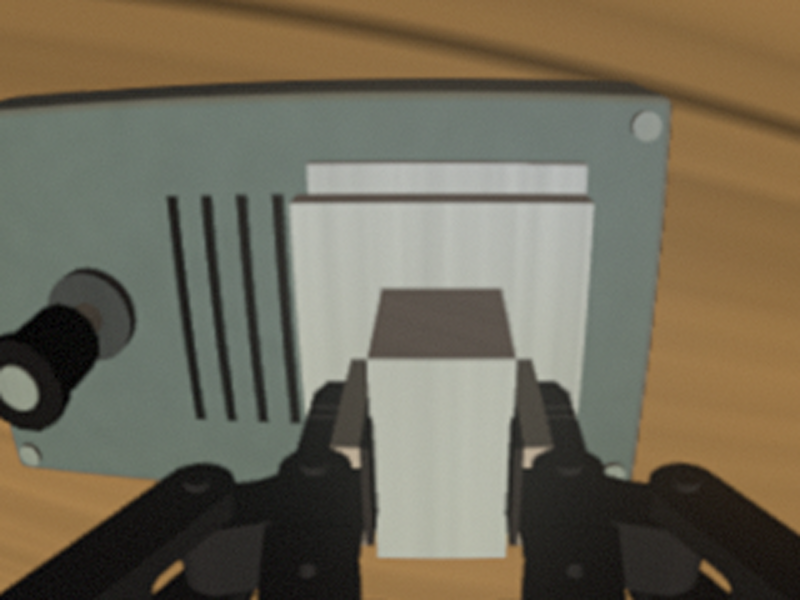

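The cap is clearly out. The seat's far edge runs (306,163)–(588,164) and the cover's far edge (290,204)–(593,203), so I'll compare the two.

```bash
python3 - <<'E'
from h import *
px=lambda a:np.array(a)/2.5+[80,90]
for n,p,z,L in(('seat',[(306,163),(588,164)],.049,45),('cover',[(290,204),(593,203)],.0796,42)):
    C=fray(px(p),z)*1000; v=C[1]-C[0]; a=np.radians(11.6); print(n,np.degrees(np.arctan2(v[0],-v[1])),np.linalg.norm(v),C.mean(0)-L*np.array([np.cos(a),np.sin(a),0]))
E
```

```text
seat 11.489428699511025 70.77758315358119 [519.18751561 123.3588796   49.        ]
cover 11.855271568285046 64.21611261248232 [519.57780885 124.94599197  79.6       ]
```

Emit:
step_arm --pt "1 -0.002 0.005 0 0" --pt "1 -0.002 0.005 0.01 0" --pt "1 -0.002 0.005 0.02 0" --pt "1 -0.002 0.005 0.03 0" --pt "1 -0.002 0.005 0.04 0" --pt "1 -0.002 0.005 0.045 0" --pt "1 -0.002 0.005 0.045 0"

```text
time: 12.85
ee_pos: [0.5185, 0.1258, 0.0909]
ee_rot: [0.995, 0.102, -0.0, -0.0]
force: [-0.5, 0.5, -2.2]
width: 0.0249
grip_force: 79.3
```

The cover's underside is below the pin tip with no contact force, so the pin has entered the bore.

Emit:
step_arm --pt "1 0 0 0.008 0" --pt "1 0 0 0.016 0" --pt "1 0 0 0.022 0" --pt "1 0 0 0.027 0" --pt "1 0 0 0.03 0" --pt "1 0 0 0.03 0" --pt "1 0 0 0.03 0"

```text
time: 13.72
ee_pos: [0.5185, 0.1257, 0.0822]
ee_rot: [0.995, 0.102, 0.0, 0.0]
force: [-0.9, -0.5, 1.8]
width: 0.0243
grip_force: 79.7
```

Seat contact at about 4 N, as expected. Now I'll press down.

Emit:
step_arm --pt "1 0 0 0.004 0" --pt "1 0 0 0.008 0" --pt "1 0 0 0.012 0" --pt "1 0 0 0.016 0" --pt "1 0 0 0.019 0" --pt "1 0 0 0.022 0" --pt "1 0 0 0.022 0" --pt "1 0 0 0.022 0"

```text
time: 14.72
ee_pos: [0.5186, 0.1258, 0.0765]
ee_rot: [0.995, 0.102, 0.0, 0.0]
force: [-5.2, -1.0, 15.9]
width: 0.0247
grip_force: 81.9
```

Emit:
step_arm --pt "1 0 0 0 0" --pt "1 0 0 0 0" --pt "1 0 0 0 0" --pt "1 0 0 0 0"

```text
time: 15.22
ee_pos: [0.5186, 0.1258, 0.0765]
ee_rot: [0.995, 0.102, 0.0, 0.0]
force: [-5.2, -2.4, 16.4]
width: 0.0246
grip_force: 81.9
```

```bash
python3 - <<'E'
from h import *
im,d=grab('wrist'); a=cv2.resize(im[90:330,80:400],(400,300)); im,d=grab('scene'); b=cv2.resize(im[130:220,240:360],(400,300),interpolation=2)
cv2.imwrite('pics/f.png',np.hstack([a,b])[...,::-1]); to((.519,.125,.0765),11.6)
E
```

```text
at [0.5185 0.1258 0.0765] yaw 11.75 shift [ 0.0009  0.0029 -0.0001] turn 0.0017 t 15.325
```

View pics/f.png

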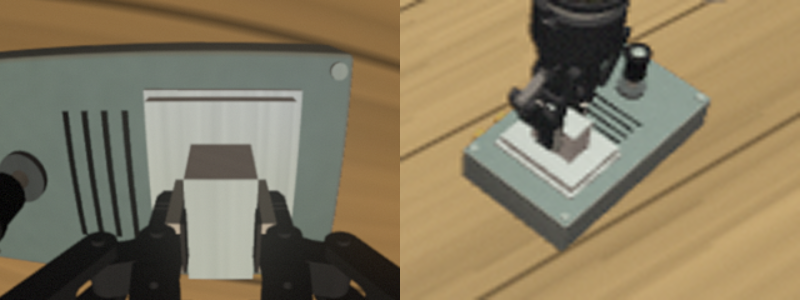

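The cover sits square on the seat and is pressed down, with its far edge at (145–297,98) inside the seat's edge at (143–303,91). The cap is out.

```bash
python3 -c "
from bench import manip
print(manip.close_job())"
```

```text
the job is handed in; nothing more can be done
None
```

I handed the job in at about 15 s on the robot's clock: the isolator cap is out at its stop, the cover is on the pin, still gripped and pressed down to the stop, and no bystander was touched; the hand-in returned no verdict.

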